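# Shut the tool chest and latch its strap

### The arm

A 7-joint arm with a two-finger parallel gripper is mounted at the origin on the work surface. World frame = base frame: x ahead of the robot, y to its left, z up, the work surface at z = 0. Lengths are in mm, angles in rad, forces in N, time in s.
With the tool pointing down it reaches from about 400 to 875 mm from the base axis. Payload 19.3 kg.
Tool frame: the origin (TCP) lies at the very end of the fingers, on their centre line; the grasp point (between the pads) lies 19 mm behind it (grip_point_offset is the z of the grasp point in the tool frame, in mm); z points along the fingers, y is the line along which they close (so a half turn about z gives the same grasp; the last joint's range is limited). The gripper opens to 85 mm and grips with 20 to 120 N. Pads are 22 mm wide; open, the fingers measure 114 mm over their backs; the gripper's body (76 mm by 85 mm) begins 54 mm behind the grasp point. The pads swing forward as they close: fully open they stand 13 mm farther back than shut.
Start: joints at [-1.238, 0.521, -0.036, 1.599, 0.021, 1.021, -0.113], TCP at [245.015, 574.963, 231.291] pointing down, gripper open.
Joint ranges: [-2.91, 2.91], [-0.3, 2.13], [-1.5, 1.42], [0.17, 2.43], [-1.26, 4.41], [0.16, 1.93], [-2.52, 2.52]. Speed limits (rad/s): [1.89, 1.89, 2.39, 2.39, 3.01, 3.01, 3.01].

### API

Orientations are given as a 3x3 rotation matrix whose columns are the frame's x, y, z axes.
In Python, from workcell import movep, movel, goto_joints, open_gripper, clamp, wait, inverse_kinematics, read_state, camera, PlanningError, finish_job, grip_point_offset gives the robot as it stands. Calls block until the motion is done:
- movep(position, orientation): joint-space move of the TCP to a pose.
- movel(position, frame=None, max_speed=150, guard=None): straight line of the TCP; frame=None keeps the orientation; max_speed is the mean speed in mm/s. With guard (N) it stops when the force on the tool has changed by that much, and returns True; else False.
- goto_joints(angles): joint-space move.
- open_gripper() and clamp(): open the fingers fully, or close them until they stop; the grip force is fixed at half the most.
- wait(seconds).
- inverse_kinematics(position, orientation): joint angles nearest the present ones, or None.
- read_state(): the state.
- camera(name): name is "side" or "top"; returns a dict with "image" (400x640x3 uint8, blue, green, red), "range_z" (400x640 float32, mm along the optical axis (not along the pixel's ray), 0 where there is no reading), "fx", "fy", "cx", "cy" (pixels), "cam_to_world" (4x4, takes a point from camera to world coordinates). Camera axes: x right, y up, looking along -z (the intrinsics and any distortion apply to the point x, -y, -z); pixel columns grow to the right and rows downward; lengths in mm; the calibration is good to about 2 mm. A picture is of the moment at which its call begins.
A pose or a line that the arm cannot do raises PlanningError and nothing moves.
- finish_job(): hands the job in; it is judged then, once.
The state is a dict: "time": time; "qpos": joint angles; "qvel": joint speeds; "joint_efforts": joint torques, N m; "eef_pos": TCP position; "tool_rot": TCP orientation; "ft_force": force on the tool from outside, world axes, zero at the start; "torque": the same for the moment, N m; "finger_gap": finger opening in mm; "gripper_force": force on a finger pad.
Only numpy, scipy, OpenCV 4.12 (cv2) and the standard library are available. Lean on these libraries where they do the work, as an engineer would, in place of code of your own. Each camera call takes 0.05 s, during which the arm holds its last target. There are 200 camera calls.

### The job

Shut the lid of the wooden tool chest on the garage bench, then swing the red latch strap over the lid and press it down onto its rubber pad until the brass spring bolt snaps over its nose and holds it. Press until it clicks but do not crush the pad, and leave the can, jar, hammer and screwdriver where they are.

Things in the scene. Friction and masses are not known exactly. Their poses are not given: they have to be found in the camera images.
- chest: wooden tool chest fixed to the bench, 220 deep (its x), 360 long (its y), 142 mm high with the lid shut. Origin: centre of its underside; x points from the front (strap side) to the rear (lid hinge side), z up. Lid hinge along y at x = 110, z = 130 mm. Strap pin along y at x = -122, y = 0, z = 162 mm, between two steel cheeks (to y = +-26, top z = 170 mm)
- lid (a joint): lid angle in rad: 0 shut, grows as its front edge rises; stiff hinge, stays where it is left (2 to 8 N at the front edge moves it). A 12 mm board; on it, in the middle, a grey bolt housing 34 x 40 mm, 36 mm high, centred 73 mm in front of the lid hinge
- lid_edge (a point): middle of the lid's front edge, top face, 220 mm from the lid hinge axis
- hasp (a joint): latch strap angle in rad: 0 closed, level over the lid towards the rear; pi/2 upright; 2 to 2.6 leaning out over the front. Stays where it is left. Laid down unlatched it stands on the pad at 0.05 to 0.07; latched it is held at 0 to 0.01. The bolt snaps when it is pressed to about 0 to -0.01, which takes about 11 to 14 N at 105 mm from the pin; -0.045 takes about 23 N
- hasp_hinge (a point): middle of the strap's hinge pin; x axis along the strap to its nose, y along the pin
- hasp_nose (a point): end of the red strap, 133 mm from the pin. The strap is a flat bar 28 mm wide, 6 mm thick, its mid-plane through the pin; closed, its top is 23 mm and its underside 17 mm above the lid. A black rubber spring pad (18 mm across, on the lid) stands under it 85 mm from the pin
- bolt (a joint): brass spring bolt on the lid, in m: 0 sprung out over the strap's nose, up to 0.012 pushed back towards the rear; it has a sloped top, so the strap's nose pushes it back as it comes down
- catch (a point): front lip of the brass bolt, underside, 125 mm from the strap's pin when the lid is shut: it covers the last 8 mm of the latched strap. Bolt 26 mm wide, its slope rises 20 mm above the strap
- paint_can: red and steel paint can, 84 mm across, 96 mm high; origin centre of its underside
- jar: amber jar with yellow lid, 70 mm across, 105 mm high; origin centre of its underside
- hammer: hammer lying on the bench, 260 mm long along its x; origin under its middle
- screwdriver: screwdriver with orange handle lying on the bench, 200 mm long along its x; origin under its middle

How it is judged (in metres and radians):
On the way, in this order (a step that is already met when the one before it is completed fails the run):
1. the lid is shut (within 0.03 rad, 6 mm at its front edge) while the strap is still open (value of joint lid below 0.03 rad and value of joint hasp above 0.3 rad), for 0.2 s.
2. the strap is swung over and clicked in: strap within 0.025 rad (3 mm at its nose) of closed, bolt sprung back out over it to within 3 mm (value of joint lid below 0.03 rad and value of joint hasp below 0.025 rad and value of joint bolt below 0.003 m), for 0.2 s.
At the end, for the whole second after the job is handed in: The lid is shut within 0.03 rad; the strap, let go, stays down within 0.025 rad (3 mm at its nose) of closed with the bolt out over it to within 3 mm; the fingers touch neither chest, lid nor strap (all of step 2 and value of joint hasp above -0.025 rad and contact force between the fingers and chest below 0.1 N).
It fails at once if the strap is pressed more than 0.045 rad (6 mm at its nose) below closed, crushing the pad: about 23 N at 105 mm from the pin (value of joint hasp below -0.045 rad).
It fails at once if the paint can is moved by more than 30 mm (distance of paint_can from where it was at the start of the episode above 0.03 m).
It fails at once if the jar is moved by more than 30 mm (distance of jar from where it was at the start of the episode above 0.03 m).
It fails at once if the hammer is moved by more than 30 mm (distance of hammer from where it was at the start of the episode above 0.03 m).
It fails at once if the screwdriver is moved by more than 30 mm (distance of screwdriver from where it was at the start of the episode above 0.03 m).
It also fails if it takes over 51 s, if anything falls off the work surface, if the arm or the gripper's body presses on something with over 40 N, if the wrist force passes 120 N, or if a joint passes its speed limit or range.

## Working session

There is one attempt and no reset: what is moved stays moved. The work goes in short steps, each a Python script; the robot and the scene stay as the last script left them, time stands still between calls to the robot, and variables do not carry over. Pictures are saved under pics/ and viewed, at most 10 in all, crops included, and the job is handed in when it is done.

```bash
mkdir -p pics; cat > h.py <<'E'
import numpy as np, cv2
from workcell import *
def pts(c):
    z=c["range_z"].astype(float); v,u=np.indices(z.shape)
    x=(u-c["cx"])/c["fx"]*z; y=-(v-c["cy"])/c["fy"]*z
    P=np.stack([x,y,-z,np.ones_like(z)],-1)@np.array(c["cam_to_world"]).T
    P=P[...,:3]; P[z==0]=np.nan; return P
E
python3 - <<'E'
from h import *
for n in("top","side"):
    c=camera(n); cv2.imwrite(f"pics/{n}0.png",c["image"]); np.savez(f"{n}0.npz",P=pts(c),im=c["image"]); print(n,[k for k in c],c["fx"],c["cx"],c["cy"],np.round(c["cam_to_world"],3).tolist(),(c["range_z"]>0).mean())
s=read_state(); print(s["time"],s["eef_pos"],np.round(s["tool_rot"],3).tolist(),s["ft_force"])
E
```

```text
top ['image', 'range_z', 'fx', 'fy', 'cx', 'cy', 'cam_to_world'] 518.5363723170943 314.9072233303842 195.26774187021607 [[-0.029, 0.998, -0.064, 527.302], [-1.0, -0.03, -0.002, 14.862], [-0.004, 0.064, 0.998, 1515.878], [0.0, 0.0, 0.0, 1.0]] 0.99574609375
side ['image', 'range_z', 'fx', 'fy', 'cx', 'cy', 'cam_to_world'] 371.3316116083499 313.0967601779171 198.5640019331695 [[0.938, -0.272, 0.215, 854.245], [0.347, 0.74, -0.576, -596.817], [-0.003, 0.615, 0.789, 923.418], [0.0, 0.0, 0.0, 1.0]] 0.99610546875
0.1 [244.95800426 574.6952523  230.82361274] [[-0.92, 0.392, -0.0], [0.392, 0.92, -0.001], [-0.0, -0.001, -1.0]] [ 0.12554643 -0.21643549 -0.32574875]
```

View pics/top0.png

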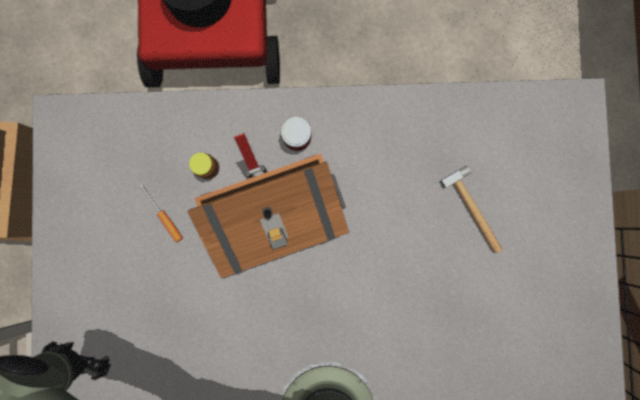

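View pics/side0.png

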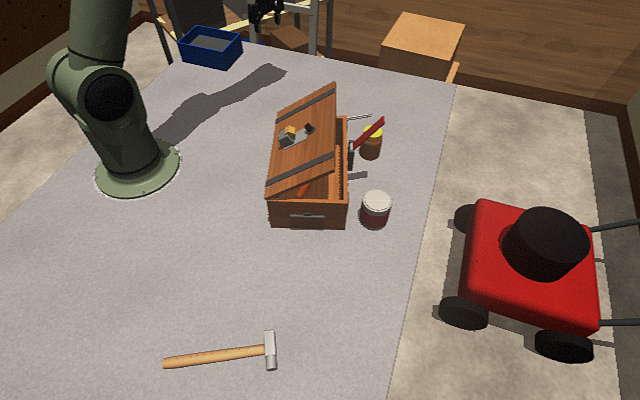

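The top view shows the chest at about (270,215), with its strap side facing away from the robot. The red strap leans out at (245,150), between the jar (202,165) and the can (296,133). The lid is partly open, with the bolt housing at (277,237). The side view shows the same layout.

```bash
python3 - <<'E'
from h import *
for n in("top","side"):
    d=np.load(f"{n}0.npz"); P=d["P"]; im=d["im"]; hsv=cv2.cvtColor(im,cv2.COLOR_BGR2HSV)
    reg=np.zeros(P.shape[:2],bool)
    if n=="top": reg[150:285,180:355]=1
    else: reg[80:205,262:340]=1
    wood=reg&(hsv[...,0]<20)&(hsv[...,1]>90)&(P[...,2]>120)
    Q=P[wood]; rng=np.random.default_rng(0); best=0
    for _ in range(500):
        a,b,c=Q[rng.choice(len(Q),3,False)]; m=np.cross(b-a,c-a); L=np.linalg.norm(m)
        if L<1000: continue
        m/=L
        if abs(m[2])<.5: continue
        k=abs((Q-a)@m)<3
        if k.sum()>best: best=k.sum(); K=k
    Q=Q[K]; c=Q.mean(0); nn=np.linalg.svd(Q-c,full_matrices=False)[2][2]; nn*=np.sign(nn[2])
    # all points on the plane in region (incl. steel bands)
    A=P[reg&(abs((P-c)@nn)<4)&(P[...,2]>100)]
    yh=np.array([-nn[1],nn[0],0]) # horizontal along hinge
    yh/=np.linalg.norm(yh); xl=np.cross(yh,nn)
    uv=np.c_[(A-c)@xl,(A-c)@yh].astype(np.float32); r=cv2.minAreaRect(uv)
    print(n,best,len(A),"n",nn,"tilt",np.arccos(nn[2]),"xl",xl,"yh",yh,"rect",r,"centre",c+r[0][0]*xl+r[0][1]*yh, np.percentile((uv-uv.mean(0)),[0.5,99.5],axis=0).tolist())
    H=P[...,2]
    red=((hsv[...,0]<8)|(hsv[...,0]>172))&(hsv[...,1]>140)&(hsv[...,2]>60)
    box=(slice(130,175),slice(230,265)) if n=="top" else (slice(110,155),slice(345,388))
    M=np.zeros_like(red);M[box]=red[box]; M&=(H>140); R=P[M]; cc=R.mean(0); dv=np.linalg.svd(R-cc)[2][0]; t=(R-cc)@dv
    print(" strap",len(R),cc,dv,"ends",cc+t.min()*dv,cc+t.max()*dv)
    for nm,lo,hi,b in (("jar",20,35,(slice(145,185),slice(185,220))),("can",0,180,(slice(112,155),slice(278,315)))):
        if n=="top":
            m=(H[b]>80)&((hsv[...,0][b]>=lo)&(hsv[...,0][b]<=hi)); R=P[b][m]; R=R[R[:,2]<115];print(nm,len(R),np.median(R,0),R.min(0),R.max(0))
E
```

```text
top 6808 9249 n [-0.53764932 -0.17248483  0.82533762] tilt 0.5999964459848657 xl [-0.78588583 -0.2521223  -0.56463954] yh [ 0.30547777 -0.95219921  0.        ] rect ((7.908302307128906, -1.5037994384765625), (224.23141479492188, 360.3689880371094), 0.3310703635215759) centre [545.07637696 130.73014386 203.46354114] [[-102.92054382324218, -177.605234375], [115.9478530883789, 178.14408630371094]]
 strap 314 [725.05777754 187.17846881 225.17402516] [-0.55136212 -0.1716072  -0.81642562] ends [757.65487281 197.32406311 273.4419471 ] [689.38095576 176.07433341 172.34581962]
jar 419 [713.01980803 330.07891553 104.78293528] [684.50521579 300.70659654  80.22517142] [743.87862867 362.01155374 113.53033708]
can 723 [795.27219421  67.32899883  96.28235019] [755.53984286  26.35570459  80.36483052] [838.89287991 107.9791755  108.42678422]
side 4168 5095 n [-0.53640657 -0.1748799   0.82564218] tilt 0.5994568411826722 xl [-0.78497788 -0.25591941 -0.5641941 ] yh [ 0.30996407 -0.95074827  0.        ] rect ((11.196769714355469, -26.40667724609375), (363.01611328125, 223.09271240234375), 89.60511016845703) centre [546.90390045 128.86341824 202.89158745] [[-99.80698295593261, -202.5104229736328], [118.31824554443358, 154.14055252075192]]
 strap 228 [725.00273883 184.9124959  222.24885151] [-0.55148078 -0.17914677 -0.81472412] ends [758.42860355 195.77078139 271.63018847] [688.68479401 173.11472741 168.59493154]
```

```bash
cat >> h.py <<'E'
O=np.array([570.7,137.8,0.]); X=np.array([-.9515,-.3075,0]); X/=np.linalg.norm(X); Y=np.array([-X[1],X[0],0]); Z=np.array([0,0,1.])
W=lambda x,y,z: O+x*X+y*Y+z*Z
R0=np.c_[X,np.cross(-Z,X),-Z]
def st(t=""):
    s=read_state(); d=np.array(s["eef_pos"])-O; print(t,"t%.2f"%s["time"],"tcp_c",np.round([d@X,d@Y,d[2]],1),"F",np.round(s["ft_force"],1),"gap",round(s["finger_gap"],1)); return s
E
python3 - <<'E'
from h import *
for p in [(-60,50,300),(-60,50,140),(-235,0,330),(-235,0,245),(-235,0,240)]: print(p,inverse_kinematics(W(*p),R0) is not None)
s=read_state(); p=np.array(s["eef_pos"]); movel(p+[0,0,140]); clamp(); movep(W(-60,50,330),R0); st("above")
movel(W(-60,50,275)); print(movel(W(-60,50,139),max_speed=70,guard=25)); st("down"); wait(.3); st()
movel(W(-60,50,330)); st("up"); c=camera("top"); cv2.imwrite("pics/top1.png",c["image"][100:300,150:400].repeat(3,0).repeat(3,1)[:600,:750]); P=pts(c)
np.savez("top1.npz",P=P,im=c["image"])
E
```

```text
(-60, 50, 300) True
(-60, 50, 140) True
(-235, 0, 330) True
(-235, 0, 245) True
(-235, 0, 240) True
above t4.15 tcp_c [-60.2  49.  330. ] F [-0.5  0.6  0.3] gap 0.1
True
down t6.42 tcp_c [-60.   50.  142.6] F [-3.9 -1.4 12.4] gap 0.1
 t6.72 tcp_c [-60.1  50.  142.6] F [-3.5 -1.1 11.9] gap 0.3
up t8.13 tcp_c [-59.7  49.9 329.1] F [ 1.1 -0.4  0.2] gap 0.2
```

View pics/top1.png

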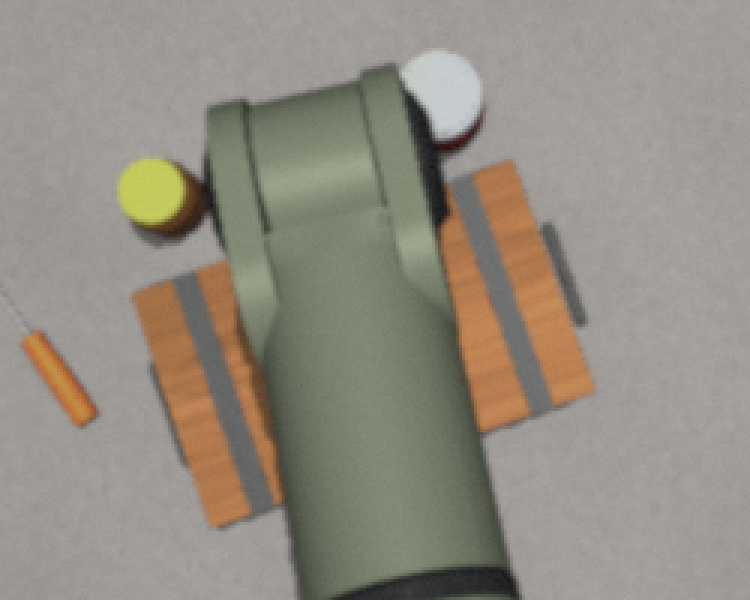

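```bash
python3 - <<'E'
from h import *
P=np.load("top1.npz")["P"]; D=P-O; x,y,z=D@X,D@Y,P[...,2]
for a in(-105,-50,50,100):
    m=(abs(x-a)<8)&(abs(y)>95)&(abs(y)<175)&(z<200)&(z>100); print(a,m.sum(),np.median(z[m]))
movel(W(-60,0,345)); movel(W(-240,0,345)); movel(W(-240,0,245),guard=15); st("outside")
print(movel(W(-142,0,245),max_speed=80,guard=30)); st("upright")
for th in (1.5,1.3,1.1,.9,.7,.5,.3,.2):
    r=108; c,s=np.cos(th),np.sin(th)
    g=movel(W(-122+r*c-3*s-11,0,162+r*s+3*c),max_speed=80,guard=20); st(f"th{th} {g}")
    if g: break
c=camera("side"); cv2.imwrite("pics/side2.png",cv2.resize(c["image"][60:220,220:420],None,fx=3.5,fy=3.5))
E
```

```text
-105 231 142.82489727142843
-50 363 143.16609889687675
50 351 143.87539537353587
100 337 143.9959202821958
outside t10.85 tcp_c [-2.404e+02  1.000e-01  2.464e+02] F [-0.2  0.8  0. ] gap 0.2
False
upright t12.22 tcp_c [-142.1   -0.   244.7] F [ 0.1 -0.2  0.1] gap -0.1
th1.5 False t12.73 tcp_c [-128.3   -0.   270.5] F [ 0.2  0.3 -0.5] gap 0.2
th1.3 False t13.15 tcp_c [-107.1   -0.   266.8] F [ 0.4 -0.1 -0. ] gap -0.1
th1.1 False t13.57 tcp_c [-8.710e+01 -1.000e-01  2.598e+02] F [0.7 0.4 0.3] gap 0.5
th0.9 False t13.98 tcp_c [-68.6   0.  248.7] F [-0.4 -0.2  0. ] gap 0.2
th0.7 False t14.40 tcp_c [-52.7  -0.  234.2] F [-0.3 -0.   0.5] gap -0.3
th0.5 False t14.82 tcp_c [-39.8   0.  216.6] F [ 0.5  0.1 -0.1] gap -0.0
th0.3 False t15.23 tcp_c [-30.8  -0.  196.9] F [ 0.2 -0.4  0.3] gap -0.0
th0.2 False t15.52 tcp_c [-27.6  -0.  186.3] F [-0.2 -0.6  0.1] gap 0.1
```

View pics/side2.png

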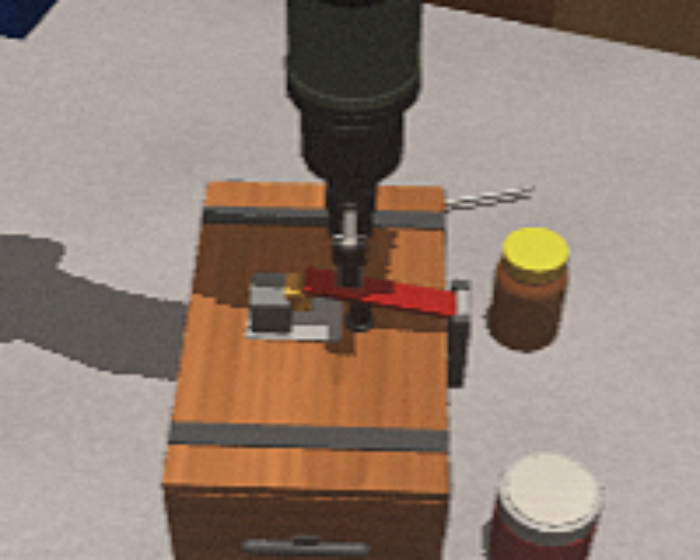

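The strap (red, 305–455, 270–315) has swung over the lid. The fingers rest on it at (350,285), and its nose is at the bolt (295,290). Next I press in small steps and watch the force.

```bash
python3 - <<'E'
from h import *
z=186.
while z>160.5:
    z-=1.5 if z>172 else .5
    g=movel(W(-24,0,z),max_speed=20,guard=12)
    f=np.mean([np.array(read_state()["ft_force"]) for _ in range(1)],0); s=read_state()
    print(z,round(s["eef_pos"][2],2),np.round(f,1),g,round(s["time"],1))
    if f[2]>14.5: break
c=camera("side"); cv2.imwrite("pics/side3.png",cv2.resize(c["image"][100:180,270:370],None,fx=7,fy=7))
E
```

```text
184.5 184.6 [-0.5  0.4  0.2] False 15.9
183.0 182.9 [-0.1 -0.1 -0.4] False 16.2
181.5 181.39 [-0.2  0.  -0.2] False 16.4
180.0 179.92 [ 0.1 -0.2  0.8] False 16.7
178.5 178.49 [-1.5 -0.3  1.7] False 16.9
177.0 176.98 [-2.  -0.7  2.4] False 17.2
175.5 175.46 [-2.6 -0.9  2.9] False 17.4
174.0 173.96 [-2.9 -0.6  3.6] False 17.7
172.5 172.51 [-2.7 -1.5  4.3] False 17.9
171.0 170.97 [-2.3 -1.3  4.5] False 18.2
170.5 170.55 [-3.3 -0.4  6.2] False 18.4
170.0 170.07 [-4.9 -0.7  6.1] False 18.7
169.5 169.57 [-4.2 -0.8  7.4] False 18.9
169.0 169.1 [-4.9 -1.4  7.9] False 19.2
168.5 168.62 [-4.7 -1.5  8.8] False 19.4
168.0 168.13 [-6. -2.  9.] False 19.7
167.5 167.68 [-5.8 -1.4 10.1] False 19.9
167.0 167.18 [-6.2 -1.6  9.9] False 20.2
166.5 166.67 [-7.1 -1.5  9.8] False 20.4
166.0 166.18 [-7.3 -0.7  9.8] False 20.7
165.5 165.64 [-6.8 -2.3 10.6] False 20.9
165.0 165.26 [-7.1 -2.3 11.5] False 21.2
164.5 164.86 [-7.7 -3.5 13. ] False 21.4
164.0 164.48 [-8.9 -2.5 15.3] False 21.7
```

View pics/side3.png

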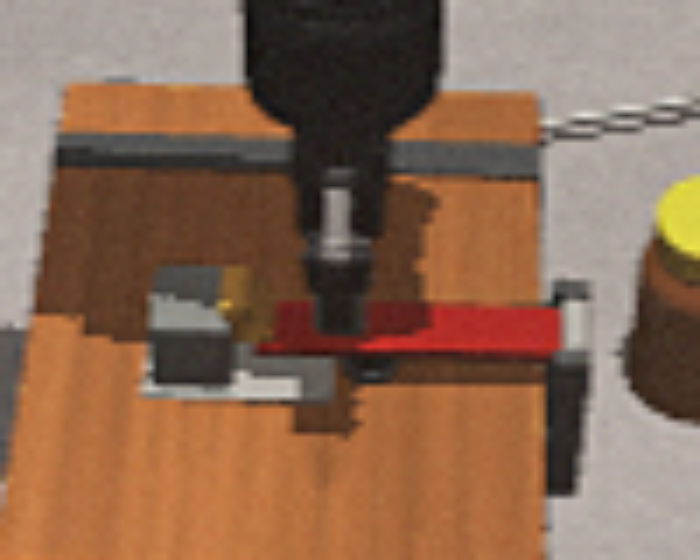

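The brass lip (240–270, 270–340) now appears to overlap the strap's nose. I'll test it by lifting slightly: a latched strap unloads the tool at once.

```bash
python3 - <<'E'
from h import *
for z in (165.5,166.5,168,170): 
    movel(W(-24,0,z),max_speed=20); wait(.1); st(z)
c=camera("side"); cv2.imwrite("pics/side4.png",cv2.resize(c["image"][100:180,270:370],None,fx=7,fy=7))
E
```

```text
165.5 t22.07 tcp_c [-24.2   0.  165.4] F [-0.2 -0.   2.3] gap 0.1
166.5 t22.43 tcp_c [-24.    0.  166.4] F [ 0.1 -0.7 -0.5] gap -0.3
168 t22.77 tcp_c [-24.  -0. 168.] F [ 0.3 -0.7  0.4] gap 0.3
170 t23.12 tcp_c [-24.  -0. 170.] F [-0.3 -1.1 -0.6] gap 0.0
```

View pics/side4.png

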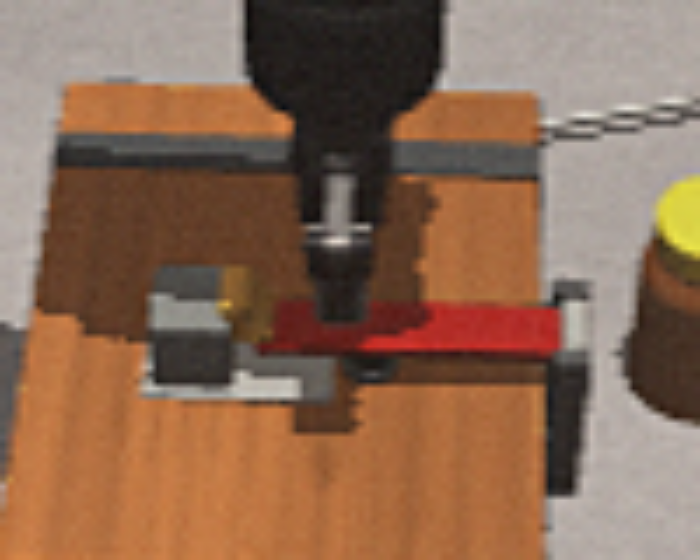

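Force went to zero by z≈166.5 mm, and the strap stayed down with the brass lip over its nose at (260,320). I'll retreat and confirm by depth.

```bash
python3 - <<'E'
from h import *
movel(W(-24,0,330)); movel(W(-24,300,330)); st()
c=camera("top"); P=pts(c); h=cv2.cvtColor(c["image"],cv2.COLOR_BGR2HSV); D=P-O; x,y,z=D@X,D@Y,P[...,2]
red=((h[...,0]<8)|(h[...,0]>172))&(h[...,1]>140)&(abs(y)<11)&(x>-118)&(x<12)&(z<230)
print(red.sum(),x[red].min(),x[red].max(),"slope,z@pin",np.polyfit(x[red]+122,z[red],1))
b=(h[...,0]>15)&(h[...,0]<32)&(h[...,1]>130)&(abs(y)<13)&(x>-5)&(x<40)&(z>155)
print("brass",b.sum(),x[b].min(),x[b].max(),z[b].max())
for a in(-105,100):
    m=(abs(x-a)<8)&(abs(y)>95)&(abs(y)<175)&(z<160)&(z>100); print(a,np.median(z[m]))
c["image"][:2]; cv2.imwrite("pics/top5.png",cv2.resize(c["image"][110:280,180:360],None,fx=3.3,fy=3.3))
E
```

```text
t26.54 tcp_c [-24.2 299.3 330.1] F [-0.7 -0.6 -0.2] gap -0.0
375 -113.34449688462591 2.9965206216457116 slope,z@pin [6.06995222e-04 1.65455605e+02]
brass 27 7.2664328608838105 16.14428282003279 190.0293788816075
-105 143.47487068739713
100 143.37952312075663
```

View pics/top5.png

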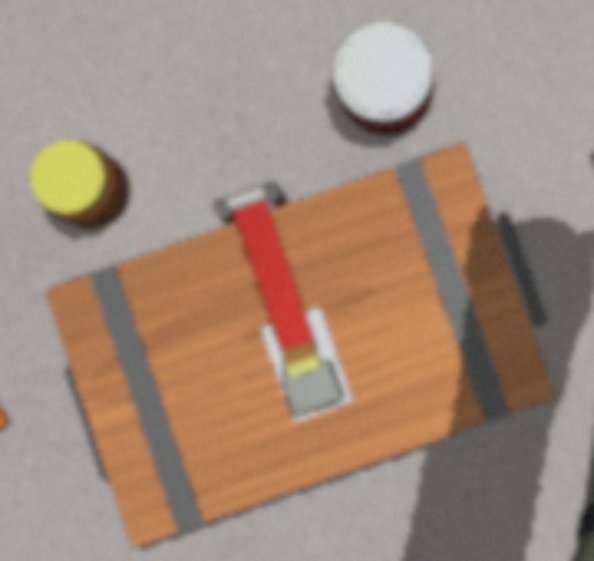

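The strap lies level (slope 0.0006 rad), the red is hidden from 125 mm onward by the bolt at (300,352), and the lid is flat. It is latched.

```bash
python3 -c "
from workcell import *
print(finish_job())"
```

```text
the job is handed in; nothing more can be done
None
```

The lid is shut and the strap is held level under the sprung-out bolt (latching force about 15 N, below the roughly 23 N crush limit). The fingers are clear, no contact was made with the can, jar, hammer or screwdriver, and the job was handed in at about 27 s with no verdict returned.

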